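# Find the unlocked cover of the terminal duct and push it open

### The arm

A 6-joint arm with a two-finger parallel gripper is mounted at the origin on a cart in front of the work surface, level with it; the furniture and walls round the work are solid. World frame = base frame: x ahead of the robot, y to its left, z up, the work surface at z = 0. Lengths are in m, angles in rad, forces in N, time in s.
With the tool pointing down it reaches from about 0.375 to 0.9 m from the base axis. Payload 3.1 kg.
Tool frame: the origin (TCP) lies at the very end of the fingers, on their centre line; the grasp point (between the pads) lies 19 mm behind it (grip_depth is the distance from the TCP to the grasp point, in m); z points along the fingers, y is the line along which they close (so a half turn about z gives the same grasp; the last joint's range is limited). The gripper opens to 85 mm and grips with 20 to 120 N. Pads are 22 mm wide; open, the fingers measure 114 mm over their backs; the gripper's body (76 mm by 85 mm) begins 54 mm behind the grasp point. The pads swing forward as they close: fully open they stand 13 mm farther back than shut.
Start: joints at [1.008, 0.527, 1.433, -0, 1.181, -0.178], TCP at [0.234, 0.58, 0.231] pointing down, gripper open.
Joint ranges: [-3.08, 3.08], [-0.75, 2.2], [0.22, 2.44], [-1.43, 4.57], [0, 2.65], [-2.85, 2.85]. Speed limits (rad/s): [2.79, 2.79, 3.14, 3.14, 3.14, 3.14].

### API

Orientations are given as a unit quaternion [x, y, z, w].
In Python, from station import * gives the robot as it stands.
- The arm moves only by the tool apply_moves, never from a script. Its argument "plan" is a list of rows, each a list of 7 numbers: the shift along the tool's x, y, z in m, then the turn, a rotation vector about the tool's x, y, z in rad, then the gripper command: -1 is fully open, 1 is shut, values between are in proportion. In form: [[dx, dy, dz, wx, wy, wz, jaw], ...]. A call has 1 to 8 rows; each row shifts and turns the commanded pose from where the row before left it, along the tool's axes as they then stand; what a row does not reach is not made up. A row lasts 1/8 s, in which the tool goes at most 62.5 mm and 10.7 degrees, less where a joint would pass 70% of its speed; a pose out of reach is approached as far as the arm can. A call is refused whole if a number of a shift passes 0.0625 or a number of a turn 0.188, either way. A call with a gripper value outside its range is refused whole. The fingers move at their own pace and stop on an object; "force" is the grip in N (left out, the last holds). Time passes only in rows, so rows that do not move let the fingers close. It gives the time, the measured TCP pose, the force, the opening and the grip force at its end, in the units of the state.
- sense(): the state, without advancing time (a new reading comes with each control period).
- snapshot(name): name is "side" or "top" or "wrist"; returns the picture (400x640x3 uint8, red, green, blue); there is no depth.
- calibration(name): a dict with "camera_matrix" (3x3 intrinsics, pixels), "k1" (the pictures are not rectified: a ray, as slopes to the right and down, at radius r is drawn at 1 + k1 r^2 times it, then the intrinsics apply), "R" (3x3) and "t" (3): a world point X has camera coordinates R X + t; the wrist camera has in their place "mount" (4x4, takes a point from camera to tool coordinates, whose origin is the TCP and whose axes are the flange's). Camera axes: x right, y down, z forward; pixel columns grow to the right and rows downward; lengths in m; the calibration is good to about 2 mm. A picture is of the moment at which its call begins: read the wrist's pose just before it. calibration takes no time and is no camera call.
- sign_off(): hands the job in; it is judged then, once.
The state is a dict: "t": time; "q": joint angles; "qd": joint speeds; "tau": joint torques, N m; "tcp_pos": TCP position; "tool_rot": TCP orientation; "force": force on the tool from outside, world axes, zero at the start; "ft_torque": the same for the moment, N m; "finger_gap": opening from 0.0 (shut) to 1.0 (fully open); "gripper_force": force on a finger pad.
Only numpy, scipy, OpenCV 4.12 (cv2) and the standard library are available. Lean on these libraries where they do the work, as an engineer would, in place of code of your own. Each camera call takes 0.05 s, during which the arm holds its last target. There are 200 camera calls.

### The job

Two of the three identical covers on the terminal duct are locked and one is not: press the covers' ribbed far ends with a fingertip, one after another and without forcing, until you find the one that rocks, so that its near edge comes up. Then push that near edge up and over with the finger until the cover stands upright or leans back past upright, and leave it standing open. Do not grip or lift anything, and leave the loose parts beside the duct where they stand.

Things in the scene. Friction and masses are not known exactly. Their poses are not given: they have to be found in the camera images.
- duct: grey steel terminal duct, fixed, 135 (its x, away from the robot) x 202 (y, to the left) x 66 mm high; origin centre of underside; turned up to 14 degrees. In its top, flush with a 10 mm rim, three identical dark steel seesaw covers 56 mm wide, 111 long (along x), 5 thick, 62 apart; near edge 65 and far edge 46 mm from the pivot. The near edge cannot be got hold of while closed.
- cover_1 (a joint): angle of the left cover: 0 closed, grows as its near edge rises, 1.57 upright, stop at 1.83 (leaning away from the robot). The hinge is stiff (0.05 N m): a cover stays at the angle where it is left
- cover_1_press (a point): left cover: point on its top, amid four small ribs, 30 mm beyond the pivot; moves with it. Any cover may be the free one. Pressed here the free one sinks under 2 to 4 N into its bay (45 mm deep over a low foot) and its near edge rises; a locked one gives about 1 mm per 6 N (rubber-mounted block below)
- cover_1_lip (a point): left cover: middle of its near end face, 65 mm from the pivot; moves with it. Once raised, push it from the robot's side with the side of the finger, moving up and forward together; pushed level while it is below about 45 degrees it may jam
- cover_1_pivot (a point): left cover: middle of its pivot axis (along the duct's y), fixed, 63.5 mm above the bench, 2.5 mm below the closed cover's top
- cover_2 (a joint): angle of the middle cover: 0 closed, grows as its near edge rises, 1.57 upright, stop at 1.83 (leaning away from the robot). The hinge is stiff (0.05 N m): a cover stays at the angle where it is left
- cover_2_press (a point): middle cover: point on its top, amid four small ribs, 30 mm beyond the pivot; moves with it. Any cover may be the free one. Pressed here the free one sinks under 2 to 4 N into its bay (45 mm deep over a low foot) and its near edge rises; a locked one gives about 1 mm per 6 N (rubber-mounted block below)
- cover_2_lip (a point): middle cover: middle of its near end face, 65 mm from the pivot; moves with it. Once raised, push it from the robot's side with the side of the finger, moving up and forward together; pushed level while it is below about 45 degrees it may jam
- cover_2_pivot (a point): middle cover: middle of its pivot axis (along the duct's y), fixed, 63.5 mm above the bench, 2.5 mm below the closed cover's top
- cover_3 (a joint): angle of the right cover: 0 closed, grows as its near edge rises, 1.57 upright, stop at 1.83 (leaning away from the robot). The hinge is stiff (0.05 N m): a cover stays at the angle where it is left
- cover_3_press (a point): right cover: point on its top, amid four small ribs, 30 mm beyond the pivot; moves with it. Any cover may be the free one. Pressed here the free one sinks under 2 to 4 N into its bay (45 mm deep over a low foot) and its near edge rises; a locked one gives about 1 mm per 6 N (rubber-mounted block below)
- cover_3_lip (a point): right cover: middle of its near end face, 65 mm from the pivot; moves with it. Once raised, push it from the robot's side with the side of the finger, moving up and forward together; pushed level while it is below about 45 degrees it may jam
- cover_3_pivot (a point): right cover: middle of its pivot axis (along the duct's y), fixed, 63.5 mm above the bench, 2.5 mm below the closed cover's top
- bush: brass bush, 22 mm across, 33 mm high, standing left of the duct; loose bystander; origin at the centre of its underside
- pinion: steel pinion, 47 mm across, 42 mm high, standing right of the duct; loose bystander; origin at the centre of its underside
- nut: hexagon steel nut, 21 mm across, 10 mm high, lying before the duct; loose bystander; origin at the centre of its underside
- stud: steel bolt with a nut on it, 15 mm across, 42 mm high, standing before the duct; loose bystander; origin at the centre of its underside

How it is judged:
By the outcome, as a careful person would: the job done as asked, in the order asked, and still so for the second after the job is handed in, with the robot touching nothing.
It also fails if it takes over 54 s, if anything falls off the work surface, if the arm or the gripper's body presses on something with over 40 N, if the wrist force passes 120 N, or if a joint passes its speed limit or range.

## Working session

There is one attempt and no reset: what is moved stays moved. The work goes in short steps, Python scripts to look and compute and a tool call to move; the robot and the scene stay as the last step left them, time stands still between calls to the robot, and variables do not carry over. Pictures are saved under pics/ and viewed, at most 10 in all, crops included, and the job is handed in when it is done.

Besides the shell and the picture viewer there is one more tool, called after "Call:" by a JSON object that holds its "method" and its "body", one argument or row to a line. apply_moves: Moves the arm, as the interface text tells. Its arguments: {"type":"object","properties":{"plan":{"type":"array"},"force":{"type":"number"}},"required":["plan"]}

```bash
mkdir -p pics; python3 - <<'E'
from station import *
import cv2,numpy as np
s=sense();print(s)
for n in("top","side"):
    cv2.imwrite(f"pics/{n}0.png",snapshot(n)[:,:,::-1])
    c=calibration(n);print(n,c)
print(calibration("wrist"))
E
```

```text
{'t': 0.0, 'q': array([ 1.00849862e+00,  5.28456986e-01,  1.43396987e+00,  1.01151098e-05,
        1.18139022e+00, -1.78499418e-01]), 'qd': array([-0.00057807,  0.00125995,  0.00092735, -0.00154311,  0.00167443,
        0.00086894]), 'tau': array([ 8.65936217e-04, -4.42336857e+01, -1.78034413e+01, -3.02178414e-04,
        8.44679569e-03, -1.67855268e-05]), 'tcp_pos': array([0.2335921 , 0.57889889, 0.23031778]), 'tool_rot': array([ 1.90725293e-01,  9.81642820e-01, -1.03508921e-03, -4.06964677e-04]), 'force': array([0.31158917, 0.25831254, 0.20730865]), 'ft_torque': array([-0.0138428 ,  0.03682164, -0.02065716]), 'gripper_force': 0.0, 'finger_gap': 1.0002044832175052}
top {'camera_matrix': array([[399.18342848,   0.        , 321.89273039],
       [  0.        , 399.18342848, 193.73666058],
       [  0.        ,   0.        ,   1.        ]]), 'k1': -0.051270081097995836, 'R': array([[-0.02515063, -0.99966608, -0.00593111],
       [-0.99462165,  0.02561914, -0.10035655],
       [ 0.10047499,  0.00337518, -0.99493386]]), 't': array([0.19793182, 0.54875498, 0.8523948 ])}
side {'camera_matr
[... 239 characters left out ...]
       [-0.25093726,  0.5747812 , -0.77888193],
       [ 0.30239235, -0.71781322, -0.62713878]]), 't': array([0.57692853, 0.09913577, 0.88766755])}
{'camera_matrix': array([[317.85725828,   0.        , 318.53489179],
       [  0.        , 317.85725828, 203.93154664],
       [  0.        ,   0.        ,   1.        ]]), 'k1': -0.042913218855628356, 'mount': array([[ 1.35647171e-04, -9.57872695e-01, -2.87193107e-01,
         7.28799000e-02],
       [ 9.99999513e-01,  4.10793863e-04, -8.97797036e-04,
        -4.44362391e-04],
       [ 9.77952433e-04, -2.87192845e-01,  9.57872284e-01,
        -1.41897893e-01],
       [ 0.00000000e+00,  0.00000000e+00,  0.00000000e+00,
         1.00000000e+00]])}
```

View pics/top0.png

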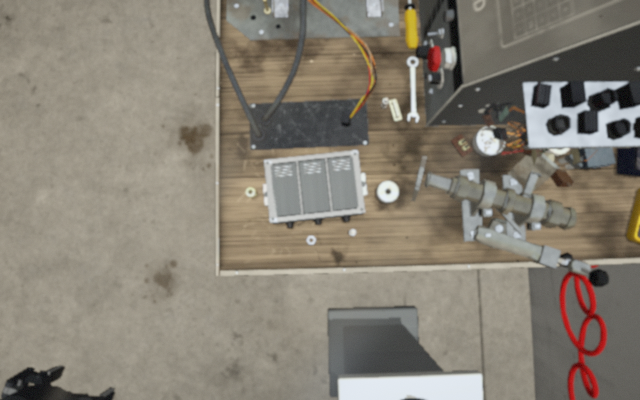

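View pics/side0.png

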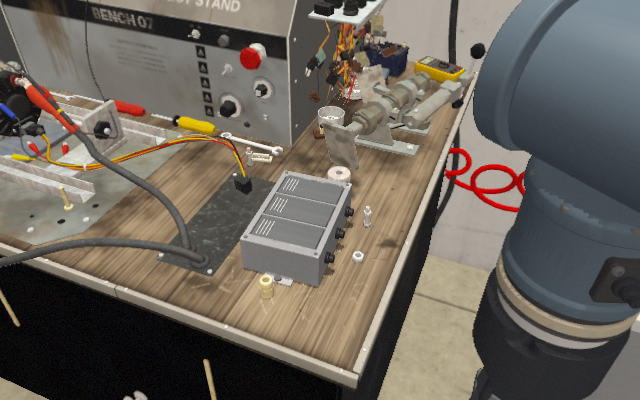

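The top view shows the duct with its top at about (264,160), (358,150), (366,214) and (271,223). The bush is at (250,191), the pinion (388,191), the nut (311,240) and the stud (352,232). I'll enlarge this area to get the corners.

```bash
cat > h.py <<'E'
import numpy as np,cv2
from station import *
from scipy.spatial.transform import Rotation as Ro
def ray(c,px):
    K=c["camera_matrix"];d=(np.array(px,float)-K[:2,2])/K[0,0];u=d.copy()
    for _ in range(10):u=d/(1+c["k1"]*(u@u))
    return np.array([u[0],u[1],1])
def onplane(name,px,z):
    c=calibration(name)
    if name=="wrist": raise ValueError
    d=c["R"].T@ray(c,px);o=-c["R"].T@c["t"];return o+d*(z-o[2])/d[2]
E
python3 - <<'E'
from h import *
im=cv2.imread("pics/top0.png")[140:250,235:405]
cv2.imwrite("pics/crop.png",cv2.resize(im,None,fx=4.7,fy=4.7,interpolation=cv2.INTER_CUBIC))
for p in[(264,160),(358,150),(366,214),(271,223)]:print(onplane("top",p,.066).round(4))
for p in[(250,191),(388,191),(311,240),(352,232)]:print(onplane("top",p,.03).round(4))
E
```

```text
[0.6253 0.3055 0.066 ]
[0.6417 0.1043 0.066 ]
[0.5047 0.0922 0.066 ]
[0.4908 0.2921 0.066 ]
[0.5636 0.3425 0.03  ]
[0.5557 0.0381 0.03  ]
[0.4528 0.2102 0.03  ]
[0.4679 0.1204 0.03  ]
```

View pics/crop.png

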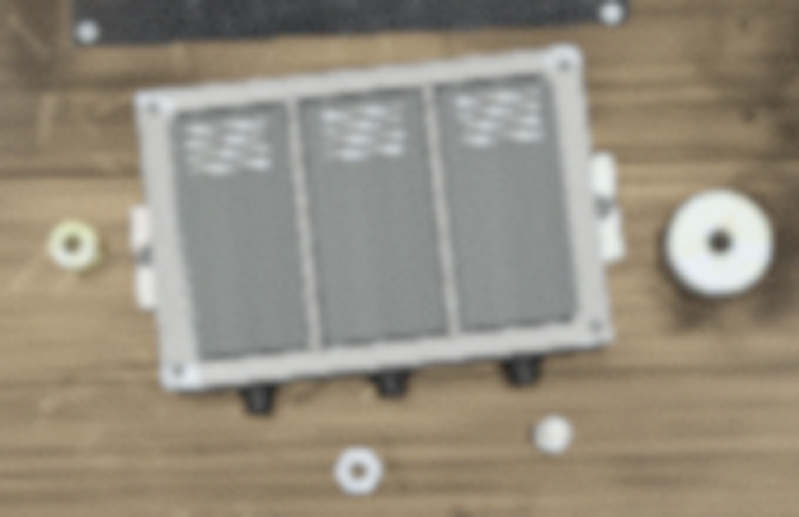

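```bash
cat >> h.py <<'E'
C=[(135,93),(578,48),(612,340),(163,388)]
TL,TR,BR,BL=[onplane("top",((a+.5)/4.7+234.5,(b+.5)/4.7+139.5),.066)[:2] for a,b in C]
cen=(TL+TR+BR+BL)/4
v=(TR+TL-BR-BL)/2; w=(TL+BL-TR-BR)/2
yaw=(np.arctan2(v[1],v[0])*.4+np.arctan2(-w[0],w[1])*.6)
ex=np.array([np.cos(yaw),np.sin(yaw),0]);ey=np.array([-np.sin(yaw),np.cos(yaw),0])
def P(x,y,z): # duct frame: x from pivot line, y from centre, z world
    return np.array([*cen,0])+ex*(x+.0095)+ey*y+np.array([0,0,z])
Rg=np.c_[-ex,ey,[0,0,-1]]
def delta(x,y,z):
    s=sense();R=Ro.from_quat(s["tool_rot"])
    rv=(R.inv()*Ro.from_matrix(Rg)).as_rotvec()
    d=P(x,y,z)-s["tcp_pos"]
    print("turn",rv.round(3),"shift now-frame",R.inv().apply(d).round(4),"goal-frame",(Rg.T@d).round(4),"t",s["t"])
def where():
    s=sense();d=s["tcp_pos"]-np.array([*cen,0]);print("duct",round(d@ex-.0095,4),round(d@ey,4),round(d[2],4),"F",s["force"].round(1),"t",s["t"])
E
python3 - <<'E'
from h import *
print(cen,yaw,np.arctan2(v[1],v[0]),np.arctan2(-w[0],w[1]),np.linalg.norm(v),np.linalg.norm(w))
delta(.033,.062,.09)
E
```

```text
[0.56760878 0.20058957] 0.07979113710712366 0.08146318992377041 0.07867643522935916 0.13395842991768758 0.2020290505135991
turn [-0.002 -0.001 -0.464] shift now-frame [-0.4617 -0.1511  0.1406] goal-frame [-0.3452 -0.3418  0.1404] t 0.1
```

Call:
{"method": "apply_moves", "body": {
  "plan": [
    [0,0,0,0,0,-0.116,1],
    [0,0,0,0,0,-0.116,1],
    [0,0,0,0,0,-0.116,1],
    [0,0,0,0,0,-0.116,1],
    [-0.035,-0.034,0.01,0,0,0,1],
    [-0.035,-0.034,0.01,0,0,0,1],
    [-0.035,-0.034,0.01,0,0,0,1],
    [-0.035,-0.034,0.01,0,0,0,1]
  ],
  "force": 40
}}

```text
t: 1.1
tcp_pos: [0.3852, 0.454, 0.1906]
tool_rot: [-0.04, 0.999, -0.0, -0.0]
force: [-0.6, 0.1, -0.1]
finger_gap: 0.003
gripper_force: 0.0
```

Call:
{"method": "apply_moves", "body": {
  "plan": [
    [-0.035,-0.034,0.01,0,0,0,1],
    [-0.035,-0.034,0.01,0,0,0,1],
    [-0.035,-0.034,0.01,0,0,0,1],
    [-0.035,-0.034,0.01,0,0,0,1],
    [-0.035,-0.034,0.01,0,0,0,1],
    [-0.03,-0.034,0.01,0,0,0,1],
    [0,0,0,0,0,0,1],
    [0,0,0,0,0,0,1]
  ]
}}

```text
t: 2.1
tcp_pos: [0.6042, 0.2683, 0.1307]
tool_rot: [-0.04, 0.999, 0.0, -0.001]
force: [-0.6, 0.2, -0.2]
finger_gap: 0.001
gripper_force: 0.0
```

```bash
python3 - <<'E'
from h import *
delta(.033,.062,.075);where()
cv2.imwrite("pics/w1.png",snapshot("wrist")[:,:,::-1])
E
```

```text
turn [ 0.    -0.002 -0.   ] shift now-frame [-0.0007 -0.0026  0.0557] goal-frame [-0.0006 -0.0026  0.0557] t 2.1
duct 0.0324 0.0646 0.1307 F [-0.6  0.2 -0.2] t 2.1
```

View pics/w1.png

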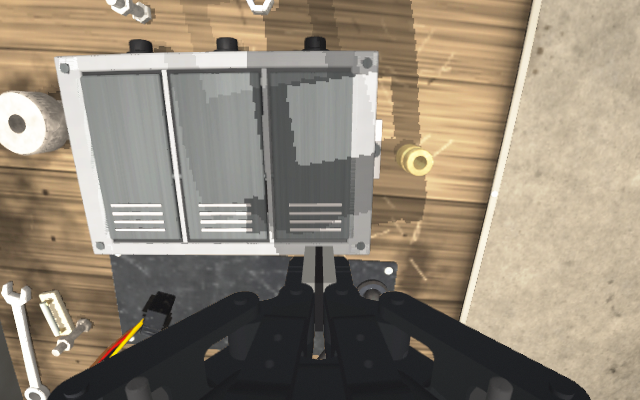

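The wrist view has the fingertip at about (319,250), lined up with the left cover's ribs at (315,218). Next I'll lower to just above that cover and press gently.

Call:
{"method": "apply_moves", "body": {
  "plan": [
    [0,-0.0026,0.02,0,0,0,1],
    [0,0,0.02,0,0,0,1],
    [0,0,0.014,0,0,0,1],
    [0,0,0.003,0,0,0,1],
    [0,0,0,0,0,0,1],
    [0,0,0.003,0,0,0,1],
    [0,0,0,0,0,0,1]
  ]
}}

```text
t: 3.02
tcp_pos: [0.6055, 0.2656, 0.0716]
tool_rot: [-0.04, 0.999, 0.0, 0.0]
force: [0.9, 0.6, -0.3]
finger_gap: 0.001
gripper_force: 0.0
```

Call:
{"method": "apply_moves", "body": {
  "plan": [
    [0,0,0.001,0,0,0,1],
    [0,0,0.001,0,0,0,1],
    [0,0,0,0,0,0,1]
  ]
}}

```text
t: 3.4
tcp_pos: [0.6053, 0.2656, 0.0693]
tool_rot: [-0.04, 0.999, -0.0, -0.0]
force: [-0.8, 0.1, -0.0]
finger_gap: -0.0
gripper_force: 0.0
```

Call:
{"method": "apply_moves", "body": {
  "plan": [
    [0,0,0.001,0,0,0,1],
    [0,0,0.001,0,0,0,1],
    [0,0,0,0,0,0,1]
  ]
}}

```text
t: 3.78
tcp_pos: [0.6052, 0.2656, 0.0672]
tool_rot: [-0.04, 0.999, -0.0, -0.0]
force: [-0.1, -0.4, 1.4]
finger_gap: 0.004
gripper_force: 0.0
```

Call:
{"method": "apply_moves", "body": {
  "plan": [
    [0,0,0.001,0,0,0,1],
    [0,0,0,0,0,0,1]
  ]
}}

```text
t: 4.03
tcp_pos: [0.6053, 0.2656, 0.0662]
tool_rot: [-0.04, 0.999, -0.0, -0.0]
force: [0.1, -0.4, -0.4]
finger_gap: 0.0
gripper_force: 0.0
```

Call:
{"method": "apply_moves", "body": {
  "plan": [
    [0,0,0.001,0,0,0,1],
    [0,0,0,0,0,0,1]
  ]
}}

```text
t: 4.28
tcp_pos: [0.6054, 0.2657, 0.0658]
tool_rot: [-0.04, 0.999, -0.0, 0.0]
force: [-0.3, 0.2, 3.9]
finger_gap: -0.0
gripper_force: 1.8
```

Call:
{"method": "apply_moves", "body": {
  "plan": [
    [0,0,0.001,0,0,0,1],
    [0,0,0,0,0,0,1]
  ]
}}

```text
t: 4.53
tcp_pos: [0.6054, 0.2657, 0.0654]
tool_rot: [-0.04, 0.999, -0.0, 0.0]
force: [-1.9, -0.5, 6.5]
finger_gap: 0.003
gripper_force: 3.6
```

Call:
{"method": "apply_moves", "body": {
  "plan": [
    [0,0,0.001,0,0,0,1],
    [0,0,0,0,0,0,1]
  ]
}}

```text
t: 4.78
tcp_pos: [0.6055, 0.2657, 0.0652]
tool_rot: [-0.04, 0.999, 0.0, 0.0]
force: [-3.0, -1.0, 10.9]
finger_gap: 0.002
gripper_force: 5.2
```

The left cover is locked: about 11 N moved it only about 1 mm. I'll lift off and move 62 mm right to the middle cover.

Call:
{"method": "apply_moves", "body": {
  "plan": [
    [0,0,-0.02,0,0,0,1],
    [0,-0.031,0,0,0,0,1],
    [0,-0.031,0,0,0,0,1],
    [0,0,0.014,0,0,0,1],
    [0,0,0,0,0,0,1],
    [0,0,0.003,0,0,0,1],
    [0,0,0.001,0,0,0,1],
    [0,0,0,0,0,0,1]
  ]
}}

```text
t: 5.78
tcp_pos: [0.6104, 0.2048, 0.0658]
tool_rot: [-0.04, 0.999, 0.0, 0.0]
force: [-0.8, 1.1, 3.1]
finger_gap: 0.003
gripper_force: 1.6
```

Call:
{"method": "apply_moves", "body": {
  "plan": [
    [0,0,0.001,0,0,0,1],
    [0,0,0,0,0,0,1]
  ]
}}

```text
t: 6.02
tcp_pos: [0.6104, 0.2048, 0.0655]
tool_rot: [-0.04, 0.999, 0.001, 0.0]
force: [-2.6, 1.8, 7.5]
finger_gap: -0.001
gripper_force: 3.4
```

Call:
{"method": "apply_moves", "body": {
  "plan": [
    [0,0,0.001,0,0,0,1],
    [0,0,0,0,0,0,1]
  ]
}}

```text
t: 6.28
tcp_pos: [0.6104, 0.2048, 0.0651]
tool_rot: [-0.04, 0.999, 0.001, 0.001]
force: [-3.4, 1.6, 10.0]
finger_gap: 0.002
gripper_force: 5.2
```

The middle cover is locked too, so I'll go to the right cover.

Call:
{"method": "apply_moves", "body": {
  "plan": [
    [0,0,-0.02,0,0,0,1],
    [0,-0.031,0,0,0,0,1],
    [0,-0.031,0,0,0,0,1],
    [0,0,0.014,0,0,0,1],
    [0,0,0,0,0,0,1],
    [0,0,0.003,0,0,0,1],
    [0,0,0.001,0,0,0,1],
    [0,0,0,0,0,0,1]
  ]
}}

```text
t: 7.28
tcp_pos: [0.6153, 0.1428, 0.0655]
tool_rot: [-0.04, 0.999, 0.0, 0.0]
force: [-0.3, -0.2, 0.9]
finger_gap: -0.002
gripper_force: 0.4
```

Call:
{"method": "apply_moves", "body": {
  "plan": [
    [0,0,0.001,0,0,0,1],
    [0,0,0.001,0,0,0,1]
  ]
}}

```text
t: 7.52
tcp_pos: [0.6155, 0.1425, 0.0636]
tool_rot: [-0.04, 0.999, 0.0, 0.0]
force: [-0.2, 2.8, 3.7]
finger_gap: -0.004
gripper_force: 1.3
```

Call:
{"method": "apply_moves", "body": {
  "plan": [
    [0,0,0.001,0,0,0,1],
    [0,0,0,0,0,0,1]
  ]
}}

```text
t: 7.78
tcp_pos: [0.6155, 0.1421, 0.0623]
tool_rot: [-0.04, 0.999, 0.0, 0.0]
force: [0.2, 1.4, 2.1]
finger_gap: 0.001
gripper_force: 1.0
```

The right cover rocks: it sinks under 2–3 N. I'll keep pressing it down.

Call:
{"method": "apply_moves", "body": {
  "plan": [
    [0,0,0.002,0,0,0,1],
    [0,0,0.002,0,0,0,1],
    [0,0,0.002,0,0,0,1],
    [0,0,0.002,0,0,0,1],
    [0,0,0,0,0,0,1]
  ]
}}

```text
t: 8.4
tcp_pos: [0.6151, 0.1417, 0.0539]
tool_rot: [-0.04, 0.999, -0.0, -0.0]
force: [0.3, 0.2, 0.5]
finger_gap: -0.002
gripper_force: 0.2
```

```bash
python3 - <<'E'
from h import *
where();delta(.033,-.062,.05)
E
```

```text
duct 0.0332 -0.0624 0.0539 F [0.3 0.2 0.5] t 8.4
turn [-0.    -0.     0.001] shift now-frame [0.0002 0.0004 0.0039] goal-frame [0.0002 0.0004 0.0039] t 8.4
```

Call:
{"method": "apply_moves", "body": {
  "plan": [
    [0,0,0.002,0,0,0,1],
    [0,0,0.002,0,0,0,1],
    [0,0,0.002,0,0,0,1],
    [0,0,0.002,0,0,0,1],
    [0,0,0,0,0,0,1]
  ]
}}

```text
t: 9.02
tcp_pos: [0.6153, 0.1421, 0.046]
tool_rot: [-0.04, 0.999, -0.0, 0.0]
force: [0.6, -0.6, 0.6]
finger_gap: -0.004
gripper_force: 0.4
```

Call:
{"method": "apply_moves", "body": {
  "plan": [
    [0,0,0.002,0,0,0,1],
    [0,0,0.002,0,0,0,1],
    [0,0,0.002,0,0,0,1],
    [0,0,0.002,0,0,0,1],
    [0,0,0,0,0,0,1]
  ]
}}

```text
t: 9.65
tcp_pos: [0.6152, 0.1421, 0.038]
tool_rot: [-0.04, 0.999, 0.0, -0.0]
force: [0.9, -0.0, 0.1]
finger_gap: -0.0
gripper_force: 0.4
```

```bash
python3 - <<'E'
from h import *
where()
cv2.imwrite("pics/s2.png",cv2.resize(snapshot("side")[100:300,200:440,::-1],None,fx=3,fy=3))
E
```

```text
duct 0.0333 -0.0621 0.038 F [ 0.9 -0.   0.1] t 9.65
```

View pics/s2.png

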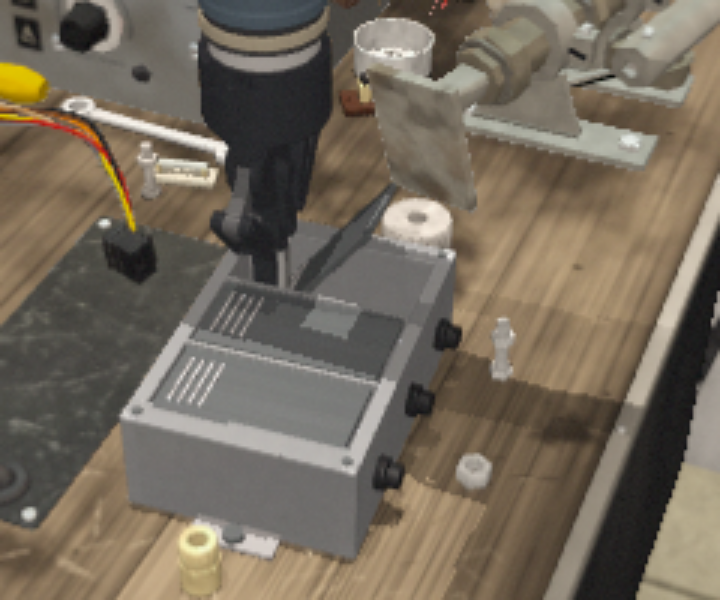

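The side crop shows the right cover rocked well up. Its lip is at about crop (392,188) and its pivot end near (292,288). I'll work out its angle.

```bash
python3 - <<'E'
from h import *
c=calibration("side");o=-c["R"].T@c["t"]
for p in[(392,188),(292,288)]:
    d=c["R"].T@ray(c,(200+p[0]/3,100+p[1]/3))
    Q=P(0,-.034,.0635); k=((Q-o)@ey)/(d@ey); X=o+k*d-Q; print((X@ex).round(4),X[2].round(4))
E
```

```text
-0.0523 0.0867
0.0078 0.0001
```

Call:
{"method": "apply_moves", "body": {
  "plan": [
    [0,0,-0.04,0,0,0,1],
    [0,0,-0.04,0,0,0,1],
    [0,0,-0.045,0,0,0,1],
    [0.04,0,0,0,0,0,1],
    [0.04,0,0,0,0,0,1],
    [0.04,0,0,0,0,0,1],
    [0,0,0,0,0,0,1]
  ]
}}

```text
t: 10.58
tcp_pos: [0.4907, 0.1325, 0.1627]
tool_rot: [-0.04, 0.999, 0.0, -0.003]
force: [1.0, 0.6, -0.1]
finger_gap: -0.002
gripper_force: 0.0
```

```bash
python3 - <<'E'
from h import *
where()
a=snapshot("side")[100:300,240:440,::-1]
cv2.imwrite("pics/s3.png",cv2.resize(a,None,fx=3,fy=3))
E
```

```text
duct -0.0915 -0.0618 0.1627 F [ 1.   0.6 -0.1] t 10.575
```

View pics/s3.png

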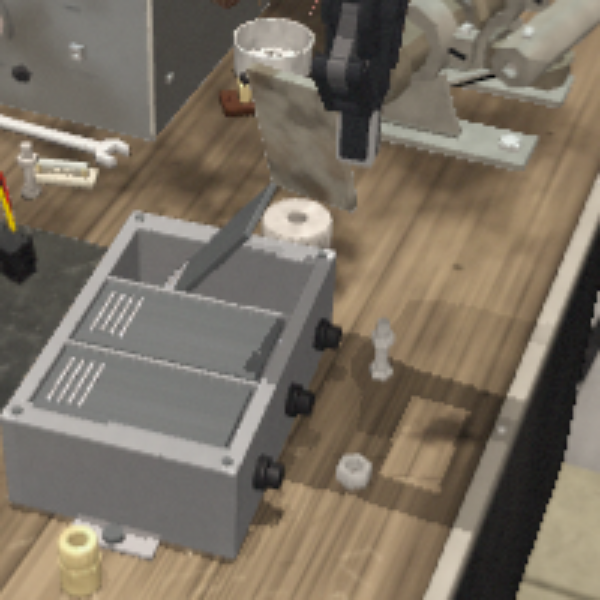

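The cover stays up after I lift off. Its lip runs from left corner (243,240) to right corner (275,187) in the crop.

```bash
python3 - <<'E'
from h import *
c=calibration("side");o=-c["R"].T@c["t"]
for p,y in[((243,240),-.034),((275,187),-.09)]:
    d=c["R"].T@ray(c,(240+p[0]/3,100+p[1]/3))
    Q=P(0,y,.0635); k=((Q-o)@ey)/(d@ey); X=o+k*d-Q; print((X@ex).round(4),X[2].round(4))
E
```

```text
-0.0361 0.0468
-0.0382 0.0471
```

Both corners give about 52°, with the lip at x −38 mm and z 0.112. I'll lower the finger in front of it and approach.

Call:
{"method": "apply_moves", "body": {
  "plan": [
    [0,0,0.035,0,0,0,1],
    [0,0,0.036,0,0,0,1],
    [-0.015,0,0,0,0,0,1],
    [-0.012,0,0,0,0,0,1],
    [-0.003,0,-0.002,0,0,0,1],
    [-0.003,0,-0.002,0,0,0,1],
    [0,0,0,0,0,0,1]
  ]
}}

```text
t: 11.5
tcp_pos: [0.529, 0.1352, 0.0972]
tool_rot: [-0.04, 0.999, 0.0, 0.001]
force: [-0.4, 0.3, -0.6]
finger_gap: 0.002
gripper_force: 0.0
```

Call:
{"method": "apply_moves", "body": {
  "plan": [
    [-0.004,0,-0.003,0,0,0,1],
    [-0.004,0,-0.003,0,0,0,1],
    [-0.004,0,-0.003,0,0,0,1],
    [0,0,0,0,0,0,1]
  ]
}}

```text
t: 12.0
tcp_pos: [0.5412, 0.1361, 0.1056]
tool_rot: [-0.04, 0.999, 0.0, 0.001]
force: [0.1, -0.7, -0.6]
finger_gap: 0.001
gripper_force: 0.0
```

```bash
python3 -c "
from h import *
where()"
```

```text
duct -0.0409 -0.0622 0.1056 F [ 0.1 -0.7 -0.6] t 12.0
```

Call:
{"method": "apply_moves", "body": {
  "plan": [
    [-0.004,0,-0.001,0,0,0,1],
    [-0.004,0,-0.001,0,0,0,1],
    [-0.004,0,-0.001,0,0,0,1],
    [-0.004,0,-0.001,0,0,0,1]
  ]
}}

```text
t: 12.5
tcp_pos: [0.5569, 0.1373, 0.1094]
tool_rot: [-0.04, 0.999, 0.0, 0.0]
force: [-0.8, -0.3, 0.7]
finger_gap: 0.002
gripper_force: 0.5
```

```bash
python3 - <<'E'
from h import *
where()
a=snapshot("side")[100:300,240:440,::-1]
cv2.imwrite("pics/s4.png",cv2.resize(a,None,fx=3,fy=3))
E
```

```text
duct -0.0253 -0.0622 0.1094 F [-0.8 -0.3  0.7] t 12.5
```

View pics/s4.png

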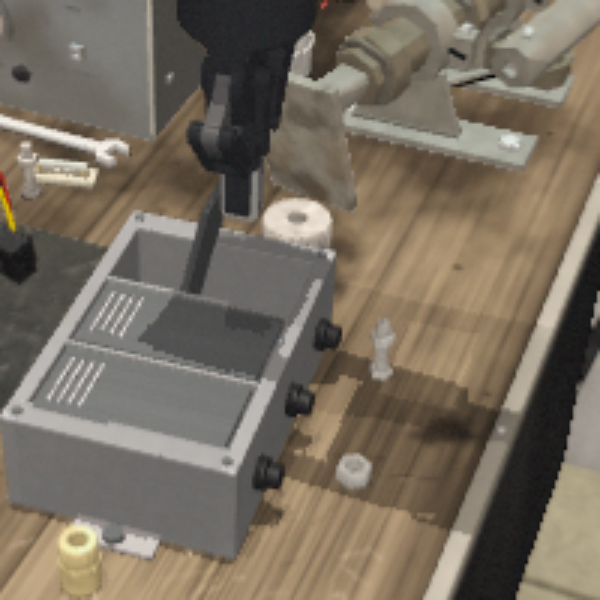

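The finger is behind the cover, which is now at about 75°. I'll carry on past upright.

Call:
{"method": "apply_moves", "body": {
  "plan": [
    [-0.004,0,0,0,0,0,1],
    [-0.004,0,0,0,0,0,1],
    [-0.004,0,0,0,0,0,1],
    [-0.004,0,0,0,0,0,1],
    [-0.003,0,0,0,0,0,1],
    [0,0,0,0,0,0,1]
  ]
}}

```text
t: 13.3
tcp_pos: [0.5759, 0.1389, 0.1093]
tool_rot: [-0.04, 0.999, 0.0, 0.0]
force: [0.2, 0.1, -0.7]
finger_gap: 0.001
gripper_force: 0.0
```

Call:
{"method": "apply_moves", "body": {
  "plan": [
    [-0.002,0,0,0,0,0,1],
    [-0.001,0,0,0,0,0,1],
    [0,0,0,0,0,0,1]
  ]
}}

```text
t: 13.68
tcp_pos: [0.5783, 0.1391, 0.1092]
tool_rot: [-0.04, 0.999, -0.0, -0.0]
force: [-1.5, -0.5, -0.6]
finger_gap: -0.001
gripper_force: 0.3
```

Call:
{"method": "apply_moves", "body": {
  "plan": [
    [0.015,0,0,0,0,0,1],
    [0.03,0,0,0,0,0,1],
    [0.03,0,-0.02,0,0,0,1],
    [0.03,0,-0.04,0,0,0,1],
    [0,0,-0.04,0,0,0,1],
    [0,0,0,0,0,0,1]
  ]
}}

```text
t: 14.42
tcp_pos: [0.4763, 0.1309, 0.2127]
tool_rot: [-0.04, 0.999, 0.0, 0.005]
force: [-0.5, 0.6, -0.5]
finger_gap: -0.003
gripper_force: 0.0
```

```bash
python3 - <<'E'
from h import *
where()
a=snapshot("side")[100:300,240:440,::-1]
cv2.imwrite("pics/s5.png",cv2.resize(a,None,fx=3,fy=3))
E
```

```text
duct -0.106 -0.0622 0.2127 F [-0.5  0.6 -0.5] t 14.425
```

View pics/s5.png

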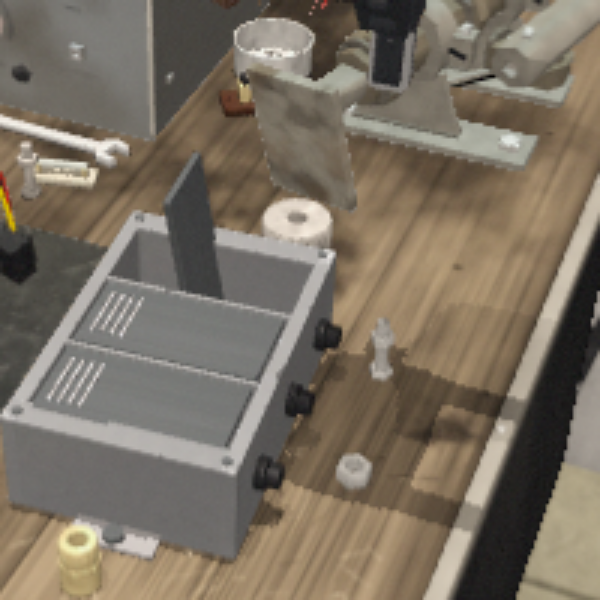

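The cover stands about upright with the finger clear. I'll measure its angle from the lip corners at (168,188) and (197,153), then check it against the pivot.

```bash
python3 - <<'E'
from h import *
c=calibration("side");o=-c["R"].T@c["t"];print(o)
for p,y in[((168,188),-.034),((197,153),-.09),((205,160),-.09),((175,188),-.034)]:
    d=c["R"].T@ray(c,(240+p[0]/3,100+p[1]/3))
    Q=P(0,y,.0635); k=((Q-o)@ey)/(d@ey); X=o+k*d-Q; a=X@ex,X[2]; print(np.round(a,4),np.hypot(*a),np.degrees(np.arctan2(a[1],-a[0])))
E
```

```text
[0.28697299 0.80687359 0.63026154]
[0.0091 0.0726] 0.07319904869260188 97.16017423754539
[0.0113 0.0607] 0.06175287603994699 100.51036846023311
[0.0062 0.0568] 0.05712296566292169 96.20978188066843
[0.0049 0.0736] 0.07376150925531798 93.79369071403408
```

```bash
python3 -c "
from station import *
print(sign_off())"
```

```text
the job is handed in; nothing more can be done
None
```

The right cover was the free one: I pushed it open and left it standing just past upright (about 97° by the side camera), after the left and middle covers proved locked at about 10 N; the loose parts were not touched, and the job was handed in at about 14.5 s.

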